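Set the gap tweezers at the club-repair bench

TASK

Slide the keeper of the tool holder off the tail of the sprung tweezers until its pointed nose stands at the line on the holder's little index plate, and let go of it. Then lift the tweezers out, well clear of the holder (at least 5 cm up), and squeeze them until the pointer on the moving arm lines up with the line on the rider of their cross bar, which marks the tip gap wanted; never squeeze the tips shut. Finish while holding them up in the gripper, roughly level, with that gap kept steady, and leave everything else on the bench and in the holder where it is.

Things in the scene. Friction and masses are not known exactly. Their poses are not given: they have to be found in the camera images.
- holder: Fixed tool holder, origin on the table. Black base plate x -160..130, y -110..110, top z 8 mm. Dark track block x -148..-106, top z 44, along the edge nearest the robot. Two grey saddle bars along y, tops z 30: x -84..-72 and x 27..43 (6 mm lips). Tweezers lie on them at y about -55, grips at x about 0, open space down to z 8 under the grips; the file lies at y 75.
- keeper (a joint): Where the keeper stands on its track, m, 0 to 0.13, growing to holder +y: its middle is at holder y = value - 0.065. Slides with about 1.5 N and stays where it is left. At the start (0 to 0.02) it covers the tweezers' tail.
- keeper_grip (a point): Centre of the keeper's upright black grip block, 20 (x) x 16 (y) x 32 mm high, z 49.5..81.5 above the table. It stands on a steel plate 30 mm wide (y), 4 thick, top z 49.5, which reaches 42 mm to +x over the tweezers' tail and ends at -x in a point, in line with the grip's middle, that shows the position. Axes as the holder's.
- park_line: Small white index plate, 6 x 14 (y) x 4 mm, fixed on top of the track block's robot-side edge, with one dark line across its middle: the keeper's point must stand at it (same holder y). Origin: centre of its underside; axes as the holder's. It lies between the two tools, where the keeper covers neither.
- tweezers_grip (a point): Loose steel sprung tweezers, 160 mm long, about 80 g. Point mid-way between their two grips (16 mm high), 8 mm above the underside. x to the tips (70 mm ahead; pivot 80 mm behind), y from fixed to moving arm. Fixed arm's grip: flat pad 26 mm long, outer face y -18. Moving arm's: round bead 12 mm wide, outer face y +18 relaxed. Cross bar and rider 44..68 mm ahead, up to 16 mm above.
- squeeze (a joint): How far the moving arm is squeezed, rad: 0 relaxed (tips 30 mm apart), 0.195 practically shut; tip gap = 30 mm - 150 mm x value; width over the grips = 36 mm - 80 mm x value. Springs back by itself; squeezing at the grips takes about 5 N at 0 and 14 N at 0.18.
- pointer (a point): Top of the small upright fin, 3 mm thick, 12 mm long and 12 mm high, on the moving arm close to the tips, just on the tip side of the cross bar: the pointer. In the tweezers_grip frame it is at x +58, y = 16 mm - 138 mm x squeeze (nearly).
- rider_line (a point): Middle of the white line on top of the black rider (10 x 7 x 5 mm) on the cross bar; the line runs along the tweezers' x. The pointer is on the mark when it has the same y (tweezers' frame) as this line.
- rider (a joint): Where the rider is set along the cross bar, m: its line is at y = 12 mm - value in the tweezers_grip frame; so the gap is right when squeeze = (value + 0.004) / 0.138. It stays put by friction: do not push it.
- file: Bystander: flat needle file with a wooden handle, 175 mm long, lying in the holder's other place. Leave alone.
- jar: Bystander: closed jar, 54 mm diameter, 70 mm high, on the holder's +y side. Leave alone.
- tape: Bystander: grey tape-measure case, 62 x 34 x 58 mm high, on the holder's -y side. Leave alone.
- ferrule_tray: Bystander: low white tray, 90 x 120 x 22 mm high, beyond the holder. Leave alone.
Not all that is in view belongs to the job. Of the things like the part that bears tweezers_grip, leave any that is green; of the rest the smaller one is meant.

How it is judged:
On the way, in this order (a step that is already met when the one before it is completed fails the run):
1. the keeper's point stands at the line (within 4 mm) and is let go, the tweezers still in the holder (y of keeper_grip in the frame of park_line between -0.004 and 0.004 m and contact force between each of the arm, the fingers and keeper below 0.3 N and height (world z) of tweezers_grip below 0.05 m), for 0.2 s.
2. the tweezers are held up at least 5 cm above where they lay, pointer on the rider's line (within 2 mm), for a second (height (world z) of tweezers_grip above 0.085 m and y of pointer in the frame of rider_line between -0.002 and 0.002 m), for 1 s.
At the end, for the whole second after the job is handed in: Keeper's point within 4 mm of the line; tweezers held still in the fingers, 85 mm or more above the table (starts at 38), off the holder, tilted under 0.35 rad, pointer steady within 2 mm of the rider's line; file, jar, tape and tray moved less than 20 mm (all of step 2 and y of keeper_grip in the frame of park_line between -0.004 and 0.004 m and angle between tweezers_grip's own z axis and vertical below 0.35 rad and contact force between the fingers and tweezers above 2 N and contact force between tweezers and holder below 0.1 N and linear speed of tweezers below 0.03 m/s and velocity of joint squeeze between -0.1 and 0.1 rad/s and distance of each of file, jar, tape, ferrule_tray from where it was at the start of the episode below 0.02 m); the arm keeps its last pose, push and grip.
It fails at once if the tweezers' tips are squeezed shut (value of joint squeeze above 0.188 rad).
It fails at once if a bystander is knocked away (distance of any of file, jar, tape, ferrule_tray from where it was at the start of the episode above 0.03 m).
It also fails if it takes over 54 s, if anything falls off the work surface, if the arm or the gripper's body presses on something with over 40 N, if the wrist force passes 120 N, or if a joint passes its speed limit or range.

ROBOT

A 7-joint arm with a two-finger parallel gripper is mounted at the origin on the work surface. World frame = base frame: x ahead of the robot, y to its left, z up, the work surface at z = 0. Lengths are in m, angles in rad, forces in N, time in s.
With the tool pointing down it reaches from about 0.425 to 0.95 m from the base axis. Payload 4.7 kg.
Tool frame: the origin (TCP) lies midway between the tips of the shut fingers; the grasp point (between the pads) lies 19 mm behind it (arm.hold_point_z is the z of the grasp point in the tool frame, in m); z points along the fingers, y is the line along which they close (so a half turn about z gives the same grasp; the last joint's range is limited). The gripper opens to 87 mm and grips with 3 to 60 N. Pads are 19 mm wide; open, the fingers measure 117 mm over their backs; the gripper's body (75 mm by 190 mm) begins 51 mm behind the grasp point.
Start: joints at [1.25, 0.469, -0.049, 1.532, 0.024, 1.141, -0.082], TCP at [0.194, -0.646, 0.202] pointing down, gripper open.
Joint ranges: [-2.59, 2.59], [-0.33, 1.99], [-1.39, 1.29], [0.1, 2.45], [-1.04, 4.18], [0.21, 1.99], [-2.66, 2.66]. Speed limits (rad/s): [2.57, 2.57, 3.14, 3.14, 3.14, 3.14, 3.14].

INTERFACE

Orientations are given as a unit quaternion [x, y, z, w].
In Python, from workcell import arm, read_camera, camera_model, job gives the robot as it stands.
- The arm moves only by the shell command python3 -m creep 'ROWS' [FORCE]. ROWS is JSON, a list of rows, each a list of 7 numbers: the turn, a rotation vector about the tool's x, y, z in rad, then the shift along the tool's x, y, z in m, then the gripper command: -1 is fully open, 1 is shut, values between are in proportion. In form: [[ax, ay, az, tx, ty, tz, claw], ...]. A call has 1 to 10 rows; each row shifts and turns the commanded pose from where the row before left it, along the tool's axes as they then stand; what a row does not reach is not made up. A row lasts 1/12 s, in which the tool goes at most 41.7 mm and 7.16 degrees, less where a joint would pass 70% of its speed; a pose out of reach is approached as far as the arm can. A call is refused whole if a number of a shift passes 0.0417 or a number of a turn 0.125, either way. A call with a gripper value outside its range is refused whole. The fingers move at their own pace and stop on an object; FORCE is the grip in N (left out, the last holds). Time passes only in rows, so rows that do not move let the fingers close. It gives the time, the measured TCP pose, the force, the opening and the grip force at its end, in the units of the state.
- arm.observe(): the state, without advancing time (a new reading comes with each control period).
- read_camera(name): name is "scene" or "top"; returns the picture (384x512x3 uint8, red, green, blue); there is no depth.
- camera_model(name): a dict with "camera_matrix" (3x3 intrinsics, pixels), "pose" (4x4, takes a point from camera to world coordinates). Camera axes: x right, y up, looking along -z (the intrinsics and any distortion apply to the point x, -y, -z); pixel columns grow to the right and rows downward; lengths in m; the calibration is good to about 2 mm. A picture is of the moment at which its call begins. camera_model takes no time and is no camera call.
- job.close_job(): hands the job in; it is judged then, once.
The state is a dict: "time": time; "joints": joint angles; "qd": joint speeds; "effort": joint torques, N m; "position": TCP position; "ee_rot": TCP orientation; "force": force on the tool from outside, world axes, zero at the start; "torque": the same for the moment, N m; "gripper_width": finger opening in m; "gripper_force": force on a finger pad.
Only numpy, scipy, OpenCV 4.12 (cv2) and the standard library are available. Lean on these libraries where they do the work, as an engineer would, in place of code of your own. Each camera call takes 0.05 s, during which the arm holds its last target. There are 200 camera calls.

## Working session

There is one attempt and no reset: what is moved stays moved. The work goes in short steps, Python scripts to look and compute and a shell command to move; the robot and the scene stay as the last step left them, time stands still between calls to the robot, and variables do not carry over. Pictures are saved under pics/ and viewed, at most 10 in all, crops included, and the job is handed in when it is done.

```bash
mkdir -p pics
cat > h.py <<'E'
import numpy as np, cv2
from workcell import arm, read_camera, camera_model, job
def ray(n,u,v):
    m=camera_model(n);K=np.array(m["camera_matrix"]);P=np.array(m["pose"])
    d=np.linalg.inv(K)@[u,v,1]; d=P[:3,:3]@[d[0],-d[1],-d[2]]
    return P[:3,3],d
def at(n,u,v,z):
    o,d=ray(n,u,v); return o+d*(z-o[2])/d[2]
def proj(n,p):
    m=camera_model(n);K=np.array(m["camera_matrix"]);P=np.array(m["pose"])
    q=P[:3,:3].T@(np.array(p)-P[:3,3]); q=K@[q[0],-q[1],-q[2]]; return q[:2]/q[2]
def snap(n,f,box=None,s=1):
    i=read_camera(n)[:,:,::-1]
    if box: x0,y0,x1,y1=box; i=i[y0:y1,x0:x1]
    cv2.imwrite(f,cv2.resize(i,None,fx=s,fy=s,interpolation=cv2.INTER_CUBIC))
E
python3 - <<'E'
from h import *
snap("top","pics/top0.png",None,1.5); snap("scene","pics/sc0.png",None,1.5)
for n in("top","scene"): print(camera_model(n))
s=arm.observe(); print(s["time"],s["position"],s["ee_rot"],s["gripper_width"],arm.hold_point_z)
E
```

```text
{'camera_matrix': array([[361.43724371,   0.        , 251.35999278],
       [  0.        , 361.43724371, 190.03247509],
       [  0.        ,   0.        ,   1.        ]]), 'pose': array([[-0.02133487,  0.99586502, -0.08830449,  0.52437864],
       [-0.99974901, -0.02064698,  0.00869624,  0.03049077],
       [ 0.00683706,  0.08846786,  0.99605557,  1.00518845],
       [ 0.        ,  0.        ,  0.        ,  1.        ]])}
{'camera_matrix': array([[414.86359848,   0.        , 246.92370673],
       [  0.        , 414.86359848, 191.81249546],
       [  0.        ,   0.        ,   1.        ]]), 'pose': array([[-0.87931375, -0.38381048,  0.28195183,  0.86920172],
       [ 0.4761791 , -0.71824766,  0.50732018,  0.48579095],
       [ 0.00779644,  0.58035318,  0.81432758,  0.83299904],
       [ 0.        ,  0.        ,  0.        ,  1.        ]])}
0.1 [ 0.19402318 -0.64591789  0.20091428] [ 9.89372931e-01  1.45397534e-01 -1.68580706e-04 -8.55457989e-04] 0.08700798734854605 -0.0187
```

View pics/top0.png

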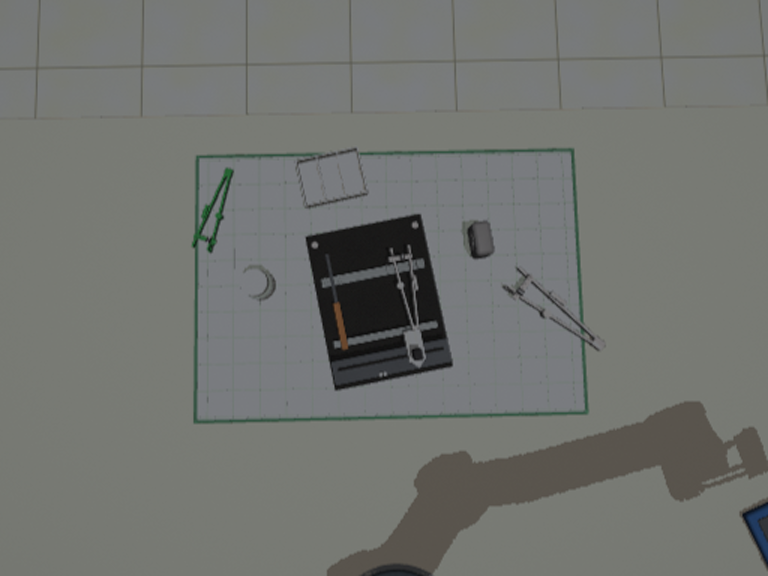

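View pics/sc0.png

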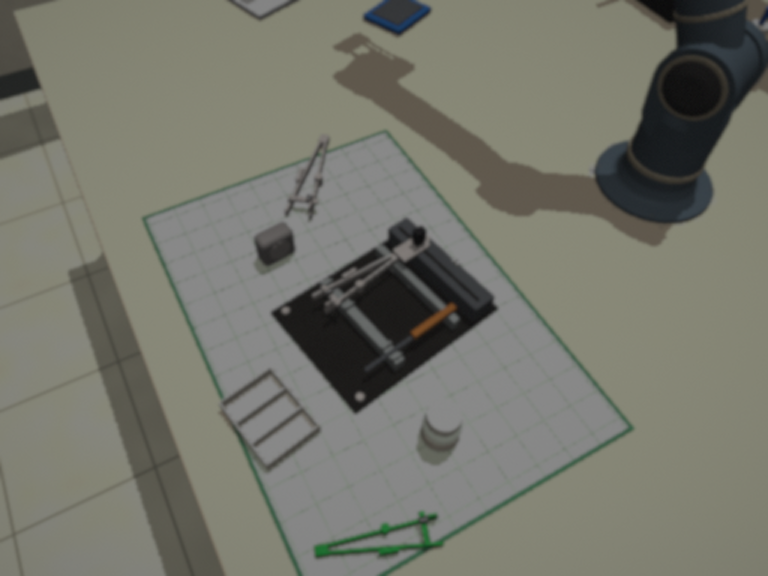

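Things that could be mistaken for the tweezers, in the 1.5x top view: green pair (215,210), which is to be left; a larger loose steel pair (555,308); and the smaller steel pair in the holder (405,285). I choose the one in the holder. Also in view are the keeper's grip at (417,354), its point at (419,367), and the index plate at (383,374). Next, close crops.

Run:
```python
from h import *
def avg(n,k): return np.mean([read_camera(n).astype(float) for _ in range(k)],0)
for n,b,s,f in(("top",(200,138,308,264),4.7,"pics/t1.png"),("scene",(180,140,335,275),5,"pics/s1.png")):
    i=avg(n,4)[:,:,::-1]; x0,y0,x1,y1=b
    i=np.clip(i[y0:y1,x0:x1]*1.5,0,255).astype(np.uint8)
    cv2.imwrite(f,cv2.resize(i,None,fx=s,fy=s,interpolation=cv2.INTER_CUBIC)) if n=="scene" else cv2.imwrite(f,cv2.resize(i,None,fx=4.7,fy=4.7,interpolation=cv2.INTER_CUBIC))
for u,v in((307,237),(420,214),(452,365),(335,389)): print(at("top",u/1.5,v/1.5,.008))
```

```text
[0.70516485 0.15009048 0.008     ]
[ 0.74442707 -0.0613526   0.008     ]
[ 0.46354303 -0.1118235   0.008     ]
[0.42502342 0.10210127 0.008     ]
```

View pics/t1.png

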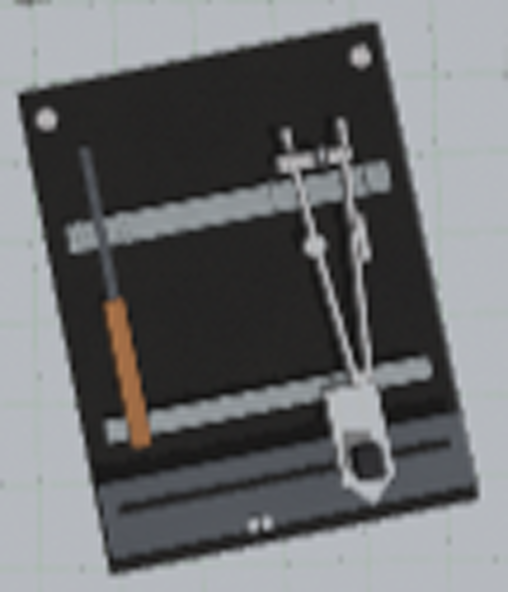

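View pics/s1.png

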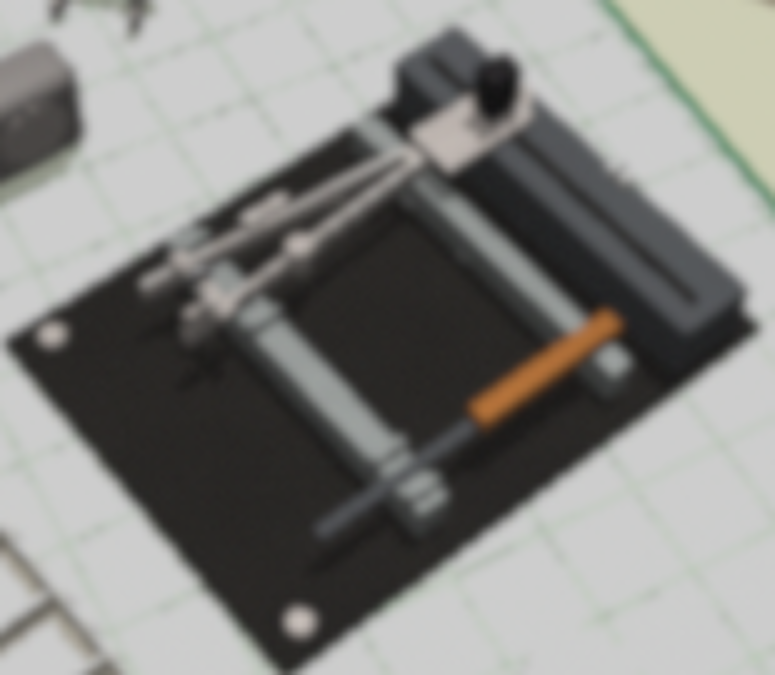

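Crop t1: index line about (260,524), keeper point (376,503), grip top (367,460), pad (361,242), bead (315,245), crossbar about (285..350,155), rider dark at about (322,153). The choice is confirmed: the smaller pair in the holder.

Run:
```python
from h import *
from scipy.spatial.transform import Rotation as R
def T(x,y,z): return at("top",200+(x+.5)/4.7-.5,138+(y+.5)/4.7-.5,z)
c=np.array([T(*p,.008)[:2] for p in((20,95),(378,24),(478,497),(111,572))])
h=np.array([[.13,.11],[.13,-.11],[-.16,-.11],[-.16,.11]])
cm,hm=c.mean(0),h.mean(0); a=c-cm;b=h-hm
yaw=np.arctan2((b[:,0]*a[:,1]-b[:,1]*a[:,0]).sum(),(a*b).sum())
M=np.array([[np.cos(yaw),-np.sin(yaw)],[np.sin(yaw),np.cos(yaw)]]); o=cm-M@hm
print("holder",o,yaw,"resid mm",((M@h.T).T+o-c)*1e3)
for n,p in dict(line=(260,524,.048),point=(376,503,.0495),grip=(367,460,.0815),pad=(361,242,.046),bead=(315,245,.046),tipL=(288,130,.046),tipR=(342,122,.046),rider=(322,153,.054),filetail=(140,445,.04)).items():
    w=T(*p); print(n,w.round(4),"holder",(M.T@(w[:2]-o)).round(4))
s=arm.observe(); print(R.from_quat(s["ee_rot"]).as_matrix().round(3))
```

```text
holder [0.59941713 0.02302742] 0.17716260043602508 resid mm [[ 2.27577536  1.8880959 ]
 [ 2.47438916 -0.90158219]
 [-2.18885041 -1.69489154]
 [-2.56131411  0.70837782]]
line [0.4537 0.0161 0.048 ] holder [-0.1447  0.0189]
point [ 0.464  -0.0488  0.0495] holder [-0.146  -0.0468]
grip [ 0.4891 -0.0419  0.0815] holder [-0.1201 -0.0445]
pad [ 0.6105 -0.0447  0.046 ] holder [-0.001  -0.0687]
bead [ 0.6094 -0.0186  0.046 ] holder [ 0.0025 -0.0427]
tipL [ 0.6755 -0.0048  0.046 ] holder [ 0.07   -0.0408]
tipR [ 0.6795 -0.0358  0.046 ] holder [ 0.0685 -0.072 ]
rider [ 0.6608 -0.0234  0.054 ] holder [ 0.0522 -0.0566]
filetail [0.4987 0.0827 0.04  ] holder [-0.0887  0.0765]
[[ 0.958  0.288  0.   ]
 [ 0.288 -0.958 -0.   ]
 [ 0.     0.    -1.   ]]
```

Holder-frame values agree with the given geometry (grip x ≈ −0.12, pads at y ≈ −0.056±). The keeper must travel about +66 mm. Aligning the tool with the holder and approaching.

```bash
python3 -m creep '[[0,0,0.1145,0,0,0,-1],[0,0,0,0.022,-0.030,0,-1],[0,0,0,0.022,-0.030,0,-1],[0,0,0,0.022,-0.030,0,-1],[0,0,0,0.022,-0.030,0,-1],[0,0,0,0.022,-0.030,0,-1],[0,0,0,0.022,-0.030,0,-1],[0,0,0,0.022,-0.030,0,-1],[0,0,0,0.022,-0.030,0,-1],[0,0,0,0.022,-0.030,0,-1]]' 6
python3 -m creep '[[0,0,0,0.022,-0.030,0,-1],[0,0,0,0.022,-0.030,0,-1],[0,0,0,0.022,-0.030,0,-1],[0,0,0,0.022,-0.030,0,-1],[0,0,0,0.022,-0.030,0,-1],[0,0,0,0.022,-0.030,0,-1],[0,0,0,0.022,-0.030,0,-1],[0,0,0,0.022,-0.030,0,-1],[0,0,0,0,0,0,-1]]'
cat >> h.py <<'E'
def rel(w):
    from scipy.spatial.transform import Rotation as R
    s=arm.observe(); M=R.from_quat(s["ee_rot"]).as_matrix()
    x=M[:,0]; print("t",s["time"],"tool yaw",np.arctan2(x[1],x[0]).round(4),"tilt",M[2].round(4),"pos",np.round(s["position"],4),"shift",(M.T@(np.array(w)-s["position"])).round(4),"w",s["gripper_width"],"gf",s["gripper_force"],"F",np.round(s["force"],2))
E
python3 -c "
from h import *
rel([.4893,-.0428,.055])"
```

```text
time: 1.33
position: [0.342, -0.3441, 0.2022]
ee_rot: [0.996, 0.088, 0.0, 0.0]
force: [0.9, -0.6, -0.0]
gripper_width: 0.0871
gripper_force: 0.0
time: 2.08
position: [0.4755, -0.0705, 0.2027]
ee_rot: [0.996, 0.094, 0.002, -0.002]
force: [0.3, 0.3, 0.4]
gripper_width: 0.0871
gripper_force: 0.0
t 2.0833 tool yaw 0.189 tilt [ 0.0045 -0.003  -1.    ] pos [ 0.4755 -0.0705  0.2027] shift [ 0.0181 -0.0241  0.1479] w 0.08707670222668219 gf 0.0 F [0.3  0.31 0.43]
```

```bash
python3 -m creep '[[0,0,0,0.018,-0.024,0.0,-1],[0,0,0,0,0,0.035,-1],[0,0,0,0,0,0.035,-1],[0,0,0,0,0,0.03,-1],[0,0,0,0,0,0,-1],[0,0,0,0,0,0,-1]]'
python3 - <<'E'
from h import *
rel([.4893,-.0428,.055])
i=np.mean([read_camera("top").astype(float) for _ in range(2)],0)[130:270,195:315,::-1]
j=np.mean([read_camera("scene").astype(float) for _ in range(2)],0)[140:260,225:345,::-1]
f=lambda a,s:cv2.resize(np.clip(a*1.5,0,255).astype(np.uint8),(400,None or int(400*a.shape[0]/a.shape[1])),interpolation=cv2.INTER_CUBIC)
a,b=f(i,1),f(j,1); H=max(a.shape[0],b.shape[0]); o=np.zeros((H,800,3),np.uint8); o[:a.shape[0],:400]=a;o[:b.shape[0],400:]=b
cv2.imwrite("pics/a2.png",o)
E
```

```text
time: 2.58
position: [0.485, -0.0518, 0.1012]
ee_rot: [0.996, 0.089, -0.001, -0.0]
force: [0.3, 0.5, 0.0]
gripper_width: 0.0869
gripper_force: 0.0
t 2.5833 tool yaw 0.1774 tilt [-0.0028 -0.001  -1.    ] pos [ 0.485  -0.0518  0.1012] shift [ 0.0059 -0.008   0.0462] w 0.08692131034013344 gf 0.0 F [0.3  0.46 0.02]
```

View pics/a2.png

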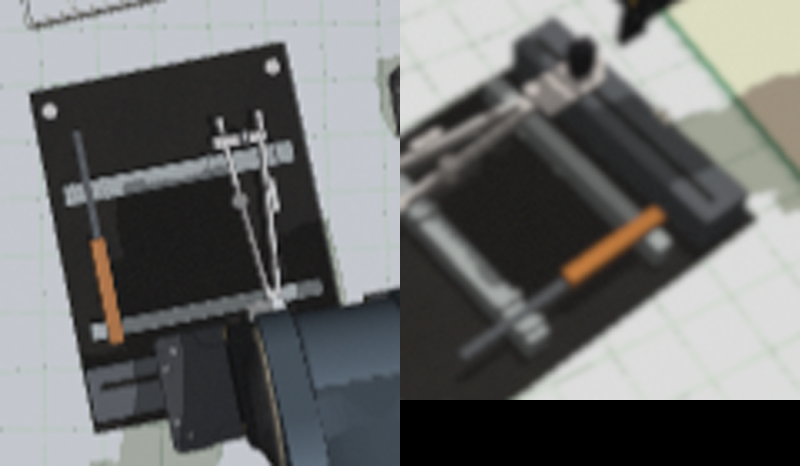

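Left: gripper over the track with the fingers either side of the keeper; right: keeper grip at (580,57), not yet touched. Going down and gripping gently.

```bash
python3 -m creep '[[0,0,0,0.006,-0.008,0.0,-1],[0,0,0,0,0,0.025,-1],[0,0,0,0,0,0.02,-1],[0,0,0,0,0,0,-1],[0,0,0,0,0,0,-1],[0,0,0,0,0,0,-1]]'
python3 -c "
from h import *
rel([.4893,-.0428,.055])"
```

```text
time: 3.28
position: [0.4917, -0.0424, 0.0581]
ee_rot: [0.996, 0.089, 0.001, 0.0]
force: [0.5, 0.2, 0.2]
gripper_width: 0.0869
gripper_force: 0.0
t 3.2833 tool yaw 0.1776 tilt [ 2.4e-03  5.0e-04 -1.0e+00] pos [ 0.4917 -0.0424  0.0581] shift [-0.0024 -0.      0.0031] w 0.08687373687980189 gf 0.0 F [0.46 0.24 0.2 ]
```

Close to target and free. Closing on the grip.

```bash
python3 -m creep '[[0,0,0,-0.002,0,0.002,-0.3],[0,0,0,0,0,0,1],[0,0,0,0,0,0,1],[0,0,0,0,0,0,1],[0,0,0,0,0,0,1],[0,0,0,0,0,0,1],[0,0,0,0,0,0,1],[0,0,0,0,0,0,1]]' 6
python3 -c "
from h import *
rel([.4893,-.0428,.055])"
```

```text
time: 3.95
position: [0.4885, -0.0431, 0.0549]
ee_rot: [0.996, 0.089, 0.0, 0.0]
force: [0.3, 0.4, -0.2]
gripper_width: 0.042
gripper_force: 0.0
t 3.95 tool yaw 0.1773 tilt [ 1.e-04  0.e+00 -1.e+00] pos [ 0.4885 -0.0431  0.0549] shift [ 0.0009 -0.0002 -0.0001] w 0.04203366106471725 gf 0.0 F [ 0.34  0.39 -0.24]
```

```bash
python3 -m creep '[[0,0,0,0,0,0,1],[0,0,0,0,0,0,1],[0,0,0,0,0,0,1],[0,0,0,0,0,0,1],[0,0,0,0,0,0,1],[0,0,0,0,0,0,1],[0,0,0,0,0,0,1]]' 6
python3 -c "
from h import *
rel([.4893,-.0428,.055])"
```

```text
time: 4.53
position: [0.4885, -0.0434, 0.0548]
ee_rot: [0.996, 0.088, 0.0, 0.0]
force: [-0.3, -1.7, -0.6]
gripper_width: 0.0159
gripper_force: 6.0
t 4.5333 tool yaw 0.1771 tilt [ 1.e-04  3.e-04 -1.e+00] pos [ 0.4885 -0.0434  0.0548] shift [ 0.0009 -0.0004 -0.0002] w 0.015919206902583385 gf 5.999977961182594 F [-0.35 -1.74 -0.62]
```

Gripped (16 mm wide, as it should be). Sliding 65 mm to holder +y (tool −y).

```bash
python3 -m creep '[[0,0,0,0,-0.011,0,1],[0,0,0,0,-0.011,0,1],[0,0,0,0,-0.011,0,1],[0,0,0,0,-0.011,0,1],[0,0,0,0,-0.011,0,1],[0,0,0,0,-0.01,0,1],[0,0,0,0,0,0,1],[0,0,0,0,0,0,1],[0,0,0,0,0,0,1]]' 10
python3 - <<'E'
from h import *
rel([.4893,-.0428,.055])
o=np.array([.59942,.02303]);y=.1772;p=arm.observe()["position"][:2]-o
print("holder y",-np.sin(y)*p[0]+np.cos(y)*p[1])
E
```

```text
time: 5.28
position: [0.4767, 0.0216, 0.0548]
ee_rot: [0.996, 0.089, -0.0, -0.0]
force: [-0.7, 2.0, 0.2]
gripper_width: 0.0156
gripper_force: 10.0
t 5.2833 tool yaw 0.1778 tilt [-3.e-04 -7.e-04 -1.e+00] pos [0.4767 0.0216 0.0548] shift [ 0.001   0.0656 -0.0002] w 0.015647182231460596 gf 9.999612271785736 F [-0.69  2.    0.18]
holder y 0.02021866963164955
```

```bash
python3 -m creep '[[0,0,0,0,0,0,0],[0,0,0,0,0,0,0],[0,0,0,0,0,0,0],[0,0,0,0,0,0,0],[0,0,0,0,0,0,0],[0,0,0,0,0,-0.03,0],[0,0,0,0,0,-0.04,0],[0,0,0,0.02,0.02,-0.03,-1],[0,0,0,0.035,0.02,0,-1],[0,0,0,0.035,0.02,0,-1]]' 
python3 -m creep '[[0,0,0,0.035,0.015,0,-1],[0,0,0,0,0,0,-1],[0,0,0,0,0,0,-1],[0,0,0,0,0,0,-1]]'
cat >> h.py <<'E'
def pair(f,bt,bs,k=3,g=1.5):
    o=np.zeros((600,800,3),np.uint8)
    for q,(n,b) in enumerate((("top",bt),("scene",bs))):
        i=np.mean([read_camera(n).astype(float) for _ in range(k)],0)[b[1]:b[3],b[0]:b[2],::-1]
        s=min(400/i.shape[1],600/i.shape[0]); i=cv2.resize(np.clip(i*g,0,255).astype(np.uint8),None,fx=s,fy=s,interpolation=cv2.INTER_CUBIC)
        o[:i.shape[0],400*q:400*q+i.shape[1]]=i; print(n,b[:2],"scale",s)
    cv2.imwrite(f,o)
E
python3 - <<'E'
from h import *
rel([.6063,-.0316,.031])
pair("pics/a3.png",(215,215,295,265),(255,165,335,225))
E
```

```text
time: 6.12
position: [0.5785, -0.0234, 0.1581]
ee_rot: [0.996, 0.088, 0.003, 0.001]
force: [0.3, 0.1, -0.1]
gripper_width: 0.0564
gripper_force: 0.0
time: 6.45
position: [0.6123, -0.0306, 0.1542]
ee_rot: [0.996, 0.089, -0.001, -0.0]
force: [-0.3, -0.1, -0.0]
gripper_width: 0.0815
gripper_force: 0.0
t 6.45 tool yaw 0.1777 tilt [-1.7e-03 -7.0e-04 -1.0e+00] pos [ 0.6123 -0.0306  0.1542] shift [-0.0059  0.      0.1232] w 0.0814819067407648 gf 0.0 F [-0.31 -0.1  -0.02]
top (215, 215) scale 5.0
scene (255, 165) scale 5.0
```

View pics/a3.png

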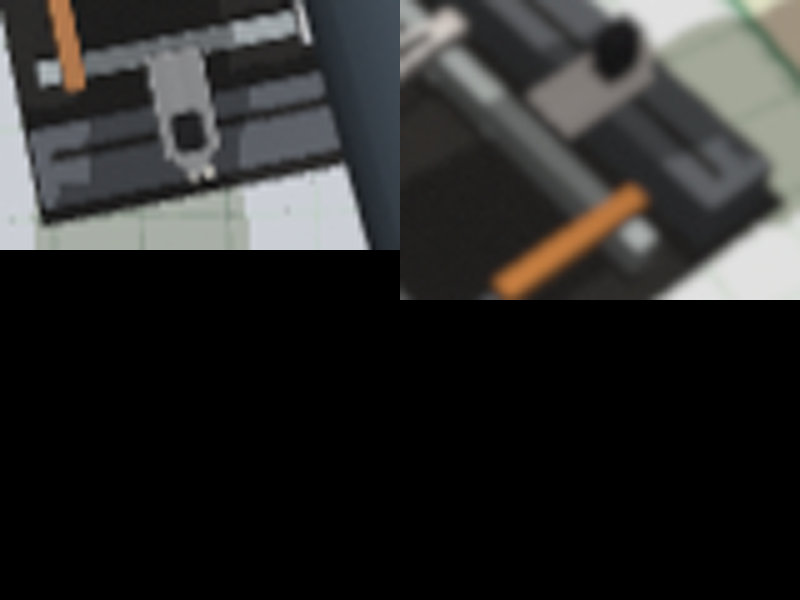

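The keeper's point appears near the index line at (200,170); a bigger crop will settle it to the millimetre.

Run:
```python
from h import *
i=np.mean([read_camera("top").astype(float) for _ in range(12)],0)[234:258,243:267,::-1]
cv2.imwrite("pics/a4.png",cv2.resize(np.clip(i*1.6,0,255).astype(np.uint8),None,fx=25,fy=25,interpolation=cv2.INTER_CUBIC))
o=np.array([.59942,.02303]);c,s=np.cos(.1772),np.sin(.1772)
# 1 mm of holder y in px in crop, and grip axis line through line pixel
g=lambda x,y,z: (proj("top",[o[0]+c*x-s*y,o[1]+s*x+c*y,z])-[243,234]+.5)*25
print(g(-.145,.019,.0495),g(-.145,.029,.0495),g(-.12,.019,.0495),g(-.12,.019,.0815))
```

```text
[310.31337581 394.1470706 ] [216.65067668 413.2430895 ] [263.1106988  158.06805194] [266.71672181 173.45466409]
```

View pics/a4.png

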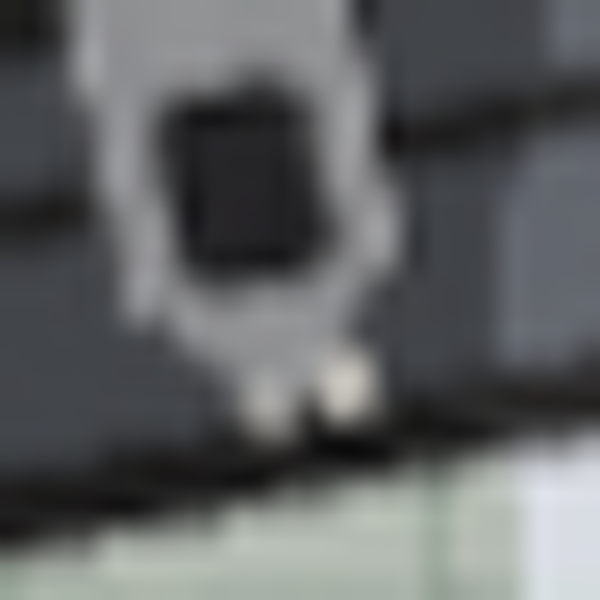

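Crop a4: index line at about (308,398), keeper taper edges (150,320)-(245,395) and (385,270)-(320,370), which puts the keeper 1.5–3 mm to +y. Refining numerically with brightness profiles along holder y.

Run:
```python
from h import *
i=np.mean([read_camera("top").astype(float) for _ in range(12)],0).sum(2)/3
i=i.astype(np.float32)
o=np.array([.59942,.02303]);c,s=np.cos(.1772),np.sin(.1772)
ys=np.arange(-.006,.0461,.002)
print("y mm",(ys*1e3).astype(int))
for x,z in ((-.095,.0495),(-.1,.0495),(-.105,.0495),(-.12,.0495),(-.12,.0815),(-.125,.0815),(-.132,.0495),(-.136,.0495),(-.14,.0495),(-.143,.048),(-.145,.048),(-.147,.048)):
    P=np.array([proj("top",[o[0]+c*x-s*y,o[1]+s*x+c*y,z]) for y in ys],np.float32)
    print(x,z,cv2.remap(i,P[None,:,0],P[None,:,1],cv2.INTER_LINEAR)[0].astype(int))
```

```text
y mm [-6 -4 -2  0  2  4  6  8 10 12 14 16 18 20 22 24 26 28 30 32 34 36 38 40
 42 44 46]
-0.095 0.0495 [22 20 19 19 19 20 26 72 89 91 91 90 90 91 92 92 91 91 90 89 90 79 43 25
 19 19 19]
-0.1 0.0495 [19 19 19 19 19 19 49 77 89 91 91 90 90 91 92 92 91 91 90 89 85 56 33 21
 19 19 19]
-0.105 0.0495 [27 26 27 28 30 28 41 89 91 91 90 90 90 91 92 92 91 91 89 89 92 73 43 31
 30 28 26]
-0.12 0.0495 [22 23 25 26 25 24 31 80 90 76 47 29 24 24 23 24 23 32 55 80 86 69 38 27
 25 24 24]
-0.12 0.0815 [24 24 22 20 20 22 28 64 88 85 48 30 23 23 24 24 22 32 63 83 80 57 30 20
 21 23 24]
-0.125 0.0815 [49 43 41 41 42 41 55 80 89 75 48 27 22 22 23 24 25 27 67 86 80 54 45 42
 41 40 41]
-0.132 0.0495 [62 54 45 42 42 41 49 82 85 80 69 52 42 42 46 46 50 62 77 83 84 69 49 44
 43 44 43]
-0.136 0.0495 [65 62 48 43 42 42 42 45 54 69 85 85 86 90 91 87 86 85 84 65 51 48 45 44
 43 43 43]
-0.14 0.0495 [65 65 54 45 42 42 42 43 44 51 71 89 93 92 91 89 82 69 56 48 44 43 43 43
 43 44 44]
-0.143 0.048 [ 65  65  58  46  42  42  42  42  43  72  99 108  95  92  95  96  76  55
  45  44  43  43  44  43  43  43  43]
-0.145 0.048 [ 60  59  54  42  39  39  40  39  42  71 106 120  89  80  91  98  73  52
  41  42  40  39  38  38  40  41  40]
-0.147 0.048 [49 46 42 34 32 32 33 31 36 56 85 95 67 53 76 79 58 37 30 34 33 30 29 28
 31 34 33]
```

Keeper middle is at holder y ≈ 21.7 mm and the line at ≈ 19.5 mm: 2.2 mm too far. That is within tolerance but thin, so I'll regrip and take it back 2 mm.

```bash
python3 -m creep '[[0,0,0,-0.031,-0.018,0,0],[0,0,0,-0.031,-0.018,0,0],[0,0,0,-0.031,-0.018,0,0],[0,0,0,-0.031,-0.019,0,0],[0,0,0,0,0,0,0],[0,0,0,0,0,0.03,0],[0,0,0,0,0,0.03,0],[0,0,0,0,0,0.0,0],[0,0,0,0,0,0,0],[0,0,0,0,0,0,0]]'
python3 -c "
from h import *
rel([.4770,.0196,.055])"
```

```text
time: 8.78
position: [0.4795, 0.0193, 0.0959]
ee_rot: [0.996, 0.089, 0.001, -0.0]
force: [-0.5, 0.4, 0.1]
gripper_width: 0.0442
gripper_force: 0.0
t 8.7833 tool yaw 0.1774 tilt [ 0.0017 -0.     -1.    ] pos [0.4795 0.0193 0.0959] shift [-0.0024 -0.0007  0.0409] w 0.04418293351039129 gf 0.0 F [-0.51  0.4   0.1 ]
```

```bash
python3 -m creep '[[0,0,0,-0.002,-0.001,0.02,0],[0,0,0,0,0,0.02,0],[0,0,0,0,0,0,0],[0,0,0,0,0,0,0.3],[0,0,0,0,0,0,1],[0,0,0,0,0,0,1],[0,0,0,0,0,0,1],[0,0,0,0,0,0,1],[0,0,0,0,0,0,1],[0,0,0,0,0,0,1]]' 10
python3 -c "
from h import *
rel([.4770,.0196,.055])"
```

```text
time: 9.62
position: [0.4768, 0.02, 0.0556]
ee_rot: [0.996, 0.089, 0.001, -0.0]
force: [-1.3, 0.6, 4.8]
gripper_width: 0.0159
gripper_force: 10.0
t 9.6167 tool yaw 0.1774 tilt [ 1.5e-03  1.0e-04 -1.0e+00] pos [0.4768 0.02   0.0556] shift [0.0001 0.0004 0.0006] w 0.015869809201923313 gf 10.000508576631546 F [-1.3   0.56  4.76]
```

```bash
python3 -m creep '[[0,0,0,0,0.0005,0,1],[0,0,0,0,0,0,1],[0,0,0,0,0,0,0],[0,0,0,0,0,0,0],[0,0,0,0,0,0,0],[0,0,0,0,0,0,0],[0,0,0,0,0,-0.03,0],[0,0,0,0,0,-0.04,0],[0,0,0,0.02,0.02,-0.03,-1],[0,0,0,0.035,0.02,0,-1]]' 
python3 -m creep '[[0,0,0,0.035,0.02,0,-1],[0,0,0,0.035,0.013,0,-1],[0,0,0,0,0,0,-1],[0,0,0,0,0,0,-1],[0,0,0,0,0,0,-1],[0,0,0,0,0,0,-1]]'
python3 - <<'E'
from h import *
rel([.6063,-.0316,.031])
i=np.mean([read_camera("top").astype(float) for _ in range(12)],0).sum(2)/3
i=i.astype(np.float32)
o=np.array([.59942,.02303]);c,s=np.cos(.1772),np.sin(.1772)
ys=np.arange(-.006,.0461,.002)
print("y mm",(ys*1e3).astype(int))
for x,z in ((-.095,.0495),(-.105,.0495),(-.12,.0495),(-.136,.0495),(-.14,.0495),(-.145,.048),(-.147,.048)):
    P=np.array([proj("top",[o[0]+c*x-s*y,o[1]+s*x+c*y,z]) for y in ys],np.float32)
    print(x,z,cv2.remap(i,P[None,:,0],P[None,:,1],cv2.INTER_LINEAR)[0].astype(int))
E
```

```text
time: 10.45
position: [0.5394, -0.0101, 0.1613]
ee_rot: [0.996, 0.09, 0.004, 0.001]
force: [1.0, 1.1, 0.5]
gripper_width: 0.0499
gripper_force: 0.0
time: 10.95
position: [0.6108, -0.03, 0.1545]
ee_rot: [0.996, 0.089, -0.001, -0.0]
force: [0.1, -0.1, -0.3]
gripper_width: 0.0847
gripper_force: 0.0
t 10.95 tool yaw 0.1784 tilt [-1.5e-03 -2.0e-04 -1.0e+00] pos [ 0.6108 -0.03    0.1545] shift [-0.0045  0.0008  0.1235] w 0.08474531413251624 gf 0.0 F [ 0.07 -0.13 -0.28]
y mm [-6 -4 -2  0  2  4  6  8 10 12 14 16 18 20 22 24 26 28 30 32 34 36 38 40
 42 44 46]
-0.095 0.0495 [22 20 19 19 19 35 84 89 91 91 90 89 90 92 92 91 90 90 89 92 71 38 21 19
 19 19 19]
-0.105 0.0495 [27 26 27 28 31 54 81 90 91 90 90 90 91 91 91 91 90 90 89 89 61 40 29 30
 30 29 26]
-0.12 0.0495 [21 23 25 25 25 48 91 92 75 51 29 24 23 24 23 24 27 50 84 89 63 37 25 25
 25 24 24]
-0.136 0.0495 [61 54 46 43 42 44 46 55 70 85 83 84 86 90 91 87 84 79 69 54 43 43 43 43
 43 43 43]
-0.14 0.0495 [65 64 54 45 42 42 42 44 47 62 80 94 92 91 93 90 76 57 47 44 43 44 43 43
 43 43 44]
-0.145 0.048 [ 60  59  54  42  39  39  40  39  42  70 105 116  90  86  99 106  76  53
  41  42  40  39  38  38  40  41  40]
-0.147 0.048 [49 46 42 34 32 33 33 31 36 55 85 94 73 64 84 83 60 38 30 34 33 30 29 28
 31 34 33]
```

Keeper middle is now 19.6 mm against the line at 19.5 mm. Next I go down onto the tweezers' grips.

```bash
python3 -m creep '[[0,0,0,-0.001,0.0015,0.03,-0.8],[0,0,0,0,0,0.03,-0.6],[0,0,0,0,0,0.025,-0.5],[0,0,0,0,0,0.015,-0.5],[0,0,0,0,0,0,-0.5],[0,0,0,0,0,0,-0.5],[0,0,0,0,0,0,-0.5]]' 20
python3 - <<'E'
from h import *
rel([.6102,-.0316,.019])
i=np.mean([read_camera("scene").astype(float) for _ in range(4)],0)[150:230,190:300,::-1]
cv2.imwrite("pics/a5.png",cv2.resize(np.clip(i*1.6,0,255).astype(np.uint8),None,fx=7,fy=7,interpolation=cv2.INTER_CUBIC))
E
```

```text
time: 12.13
position: [0.6125, -0.0321, 0.0561]
ee_rot: [0.996, 0.089, 0.001, 0.0]
force: [0.6, -0.9, -0.2]
gripper_width: 0.0658
gripper_force: 0.0
t 12.1333 tool yaw 0.1774 tilt [ 2.2e-03  3.0e-04 -1.0e+00] pos [ 0.6125 -0.0321  0.0561] shift [-0.0023 -0.0009  0.037 ] w 0.06576999683582688 gf 0.0 F [ 0.62 -0.89 -0.16]
```

View pics/a5.png

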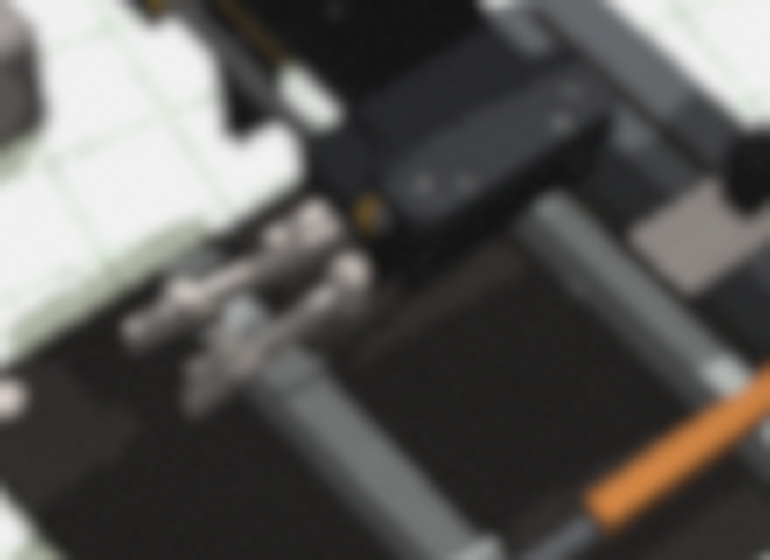

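Run:
```python
from h import *
o=np.array([.59942,.02303]);c,s=np.cos(.1772),np.sin(.1772)
def g(x,y,z): return ((proj("scene",[o[0]+c*x-s*y,o[1]+s*x+c*y,z])-[190,150]+.5)*7).round(0)
print("bead",g(.001,-.0437,.046),"bead-10mm",g(-.009,-.0437,.046),"pad",g(.001,-.0697,.046),"padfront",g(.014,-.0697,.046),"tips",g(.071,-.0407,.038),g(.071,-.0707,.038))
```

```text
bead [350. 276.] bead-10mm [374. 261.] pad [303. 228.] padfront [272. 247.] tips [187. 404.] [134. 345.]
```

Bead seen at (350,268), predicted at (350,276); tips and pad agree too, so the grip position holds. Descending and closing to a light squeeze.

```bash
python3 -m creep '[[0,0,0,-0.0015,-0.001,0.019,-0.5],[0,0,0,0,0,0.018,-0.5],[0,0,0,0,0,0,-0.5],[0,0,0,0,0,0,-0.2],[0,0,0,0,0,0,0],[0,0,0,0,0,0,0.1],[0,0,0,0,0,0,0.2],[0,0,0,0,0,0,0.22],[0,0,0,0,0,0,0.22],[0,0,0,0,0,0,0.22]]' 20
python3 -c "
from h import *
rel([.6102,-.0316,.019])"
```

```text
time: 13.17
position: [0.6102, -0.0318, 0.0184]
ee_rot: [0.996, 0.088, 0.001, 0.0]
force: [-0.1, -0.4, 2.0]
gripper_width: 0.0353
gripper_force: 5.9
t 13.1667 tool yaw 0.1772 tilt [ 1.e-03  6.e-04 -1.e+00] pos [ 0.6102 -0.0318  0.0184] shift [ 0.     -0.0002 -0.0006] w 0.03526302602323478 gf 5.924609005451202 F [-0.08 -0.36  2.02]
```

```bash
python3 -m creep '[[0,0,0,0,0,0,0.25],[0,0,0,0,0,0,0.28],[0,0,0,0,0,0,0.3],[0,0,0,0,0,0,0.3],[0,0,0,0,0,0,0.3],[0,0,0,0,0,0,0.3]]' 20
python3 -c "
from h import *
rel([.6102,-.0316,.019])"
```

```text
time: 13.67
position: [0.6104, -0.0317, 0.0183]
ee_rot: [0.996, 0.089, 0.001, 0.0]
force: [0.8, -2.0, 5.1]
gripper_width: 0.0309
gripper_force: 9.8
t 13.6667 tool yaw 0.1773 tilt [ 1.1e-03  5.0e-04 -1.0e+00] pos [ 0.6104 -0.0317  0.0183] shift [-0.0002 -0.0002 -0.0007] w 0.030936916852573323 gf 9.811403900384903 F [ 0.78 -1.97  5.11]
```

```bash
python3 -m creep '[[0,0,0,0,0,-0.004,0.3],[0,0,0,0,0,-0.006,0.3],[0,0,0,0,0,-0.012,0.3],[0,0,0,0,0,-0.015,0.3],[0,0,0,0,0,-0.015,0.3],[0,0,0,0,0,-0.015,0.3],[0,0,0,0,0,-0.015,0.3],[0,0,0,0,0,-0.015,0.3],[0,0,0,0,0,0,0.3],[0,0,0,0,0,0,0.3]]' 20
python3 - <<'E'
from h import *
rel([.6102,-.0316,.019])
pair("pics/a6.png",(255,135,315,225),(180,120,300,220))
E
```

```text
time: 14.5
position: [0.6101, -0.0313, 0.1159]
ee_rot: [0.996, 0.089, 0.001, 0.0]
force: [-0.4, -0.6, -0.7]
gripper_width: 0.0308
gripper_force: 8.4
t 14.5 tool yaw 0.1775 tilt [ 1.8e-03  4.0e-04 -1.0e+00] pos [ 0.6101 -0.0313  0.1159] shift [-0.0002  0.0003  0.0969] w 0.030785815201539658 gf 8.38169440627098 F [-0.36 -0.56 -0.68]
top (255, 135) scale 6.666666666666667
scene (180, 120) scale 3.3333333333333335
```

View pics/a6.png

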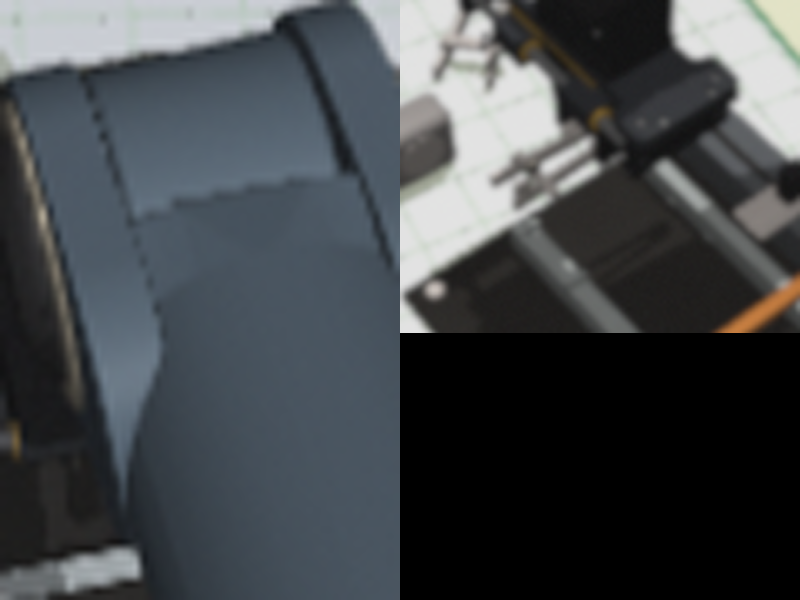

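Tweezers are held level, about 10 cm up, and their saddle places are empty. The top camera is blocked by the wrist here, so I'll carry the tips under the top camera and higher for a sharp look.

```bash
python3 -m creep '[[0,0,0,-0.008,-0.004,-0.012,0.3],[0,0,0,-0.014,-0.009,-0.024,0.3],[0,0,0,-0.016,-0.0095,-0.029,0.3],[0,0,0,-0.016,-0.0095,-0.029,0.3],[0,0,0,-0.016,-0.0095,-0.029,0.3],[0,0,0,-0.016,-0.0095,-0.029,0.3],[0,0,0,-0.016,-0.0095,-0.029,0.3],[0,0,0,-0.014,-0.009,-0.025,0.3],[0,0,0,-0.012,-0.005,-0.015,0.3],[0,0,0,0,0,0,0.3]]' 20
python3 -m creep '[[0,0,0,0,0,0,0.3],[0,0,0,0,0,0,0.3]]' 20
python3 - <<'E'
from h import *
rel([.469,.02,.35])
i=np.mean([read_camera("top").astype(float) for _ in range(8)],0)
np.save("top7.npy",i)
p=arm.observe()["position"]; a=proj("top",[p[0]+.055,p[1]+.01,p[2]+.03]); print(a)
x0,y0=(a-[25,20]).astype(int); print(x0,y0)
b=i[y0:y0+38,x0:x0+50,::-1]
cv2.imwrite("pics/a7.png",cv2.resize(np.clip(b*1.6,0,255).astype(np.uint8),None,fx=15.7,fy=15.7,interpolation=cv2.INTER_CUBIC))
print(b.mean(),b.max(),b.min())
g=b.mean(2).astype(int)
for r in g[:, ::1]: print(''.join('%4d'%v for v in r))
E
```

```text
time: 15.63
position: [0.4705, 0.0207, 0.3395]
ee_rot: [0.996, 0.089, 0.003, 0.001]
force: [-0.1, -0.5, -0.8]
gripper_width: 0.0308
gripper_force: 8.4
time: 15.8
position: [0.4705, 0.0187, 0.3345]
ee_rot: [0.996, 0.088, -0.001, 0.0]
force: [-0.6, -0.3, -0.7]
gripper_width: 0.0306
gripper_force: 8.4
t 15.8 tool yaw 0.1768 tilt [-0.0018 -0.     -1.    ] pos [0.4705 0.0187 0.3345] shift [-0.0013 -0.0016 -0.0155] w 0.030583922002488054 gf 8.377678245306015 F [-0.57 -0.25 -0.7 ]
[249.62373044 221.3615556 ]
224 201
41.413201754385966 139.125 15.0
  44  42  23  18  18  19  19  19  19  19  19  18  18  19  18  18  19  26  26  26  24  22  18  19  19  19  19  19  19  18  18  19  19  25  26  27  27  27  27  27  27  27  27  27  27  27  27  27  27  27
  51  51  33  19  19  20  18  20  19  19  18  18  18  19  19  19  19  23  23  23  20  18  19  19  18  18  18  19  18  19  19  19  19  23  26  26  27  27  26  27  27  27  27  27  27  27  27  27  27  26
  56  53  43  18  19  19  19  19  19  18  19  18  19  19  18  18  18  18  18  18  19  19  19  18  19  19  18  19  18  19  18  19  18  21  26  26  27  2
[... 6384 characters left out ...]
8  74  72  69  65  66  54  40  18  17  17  16  17  16  16  25  41  29  29  30  38  38  37  31  27
  19  18  19  19  19  19  19  18  19  19  18  19  17  19  19  21  21  21  27  38  34  41  72  65  65  47  38  34  26  24  23  27  29  30  29  29  29  28  24  25  23  23  25  26  26  25  26  25  25  25
  18  19  18  19  18  18  19  19  18  19  21  22  22  24  26  25  27  29  28  39  34  29  32  18  18  23  26  33  33  34  31  34  34  34  33  32  32  31  29  29  26  22  23  24  25  25  26  26  27  27
  17  18  18  18  19  20  22  23  25  25  24  23  24  23  23  21  25  28  18  15  16  15  21  22  30  32  33  36  31  32  32  29  27  26  26  26  26  25  25  25  26  26  26  27  27  27  28  29  29  29
```

View pics/a7.png

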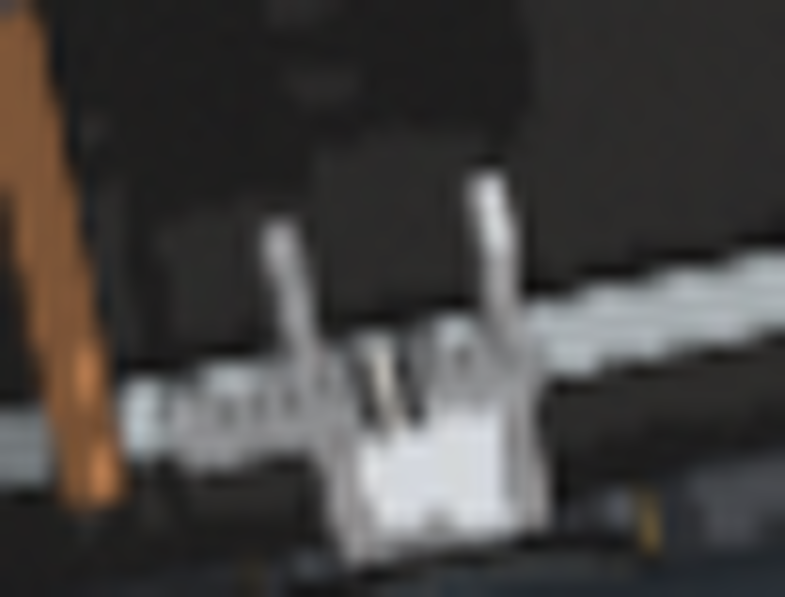

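Clear view: rider's white line (378,350)–(388,415) in the crop, moving arm's fin about (285,270)–(305,350), fixed arm at right (490–510). Working out the separation.

```bash
cat >> h.py <<'E'
def tf(u,v,z):
    from scipy.spatial.transform import Rotation as R
    s=arm.observe(); M=R.from_quat(s["ee_rot"]).as_matrix()
    q=M.T@(at("top",u,v,z)-s["position"]); return np.array([q[0],-q[1]])*1e3   # tweezers-like frame mm
def prof(i,xs,ys,z,w=.0):
    "brightness along tweezers y at given x (tool frame, mm), plane world z"
    from scipy.spatial.transform import Rotation as R
    s=arm.observe(); M=R.from_quat(s["ee_rot"]).as_matrix(); p=np.array(s["position"])
    for x in xs:
        P=[]
        for y in ys:
            q=p+M[:,0]*x/1e3-M[:,1]*y/1e3; P.append(proj("top",[q[0],q[1],z]))
        P=np.array(P,np.float32)
        print("%3d"%x,''.join("%4d"%v for v in cv2.remap(i,P[None,:,0],P[None,:,1],cv2.INTER_CUBIC)[0]))
E
python3 - <<'E'
from h import *
i=np.load("top7.npy").mean(2).astype(np.float32); z=.3345+.0187+.014
ys=np.arange(-16,17,1.)
print("  y",''.join("%4d"%v for v in ys)); prof(i,range(44,76,2),ys,z)
E
```

```text
y  -16 -15 -14 -13 -12 -11 -10  -9  -8  -7  -6  -5  -4  -3  -2  -1   0   1   2   3   4   5   6   7   8   9  10  11  12  13  14  15  16
 44   27  26  27  25  43  75  90  88 105 124 127 127 131 132 132 129 122 114 115 125 122 106 102 112 106  92  84  82  84  75  54  37  33
 46   21  16  29  48  70  88  94  95 100 101  98 101 108 110 108 109  88  54  57  86  91  75  60  64  78  86  83  84  88  87  82  82  83
 48   90  80  73  77  85  89  89  90  90  89  89  90  92  91  90  90  71  48  51  70  85  74  43  44  74  88  88  89  88  88  87  87  89
 50  113 103  91  86  87  82  78  80  85  89  85  79  82  86  81  71  62  51  44  71 103  86  50  50  67  77  82  81  84  86  77  71  80
 52  109 105 100  97  94  89  79  73  78  85  79  72  82  86  75  68  66  48  37  78 111  83  52  48  61  80  80  73  83  89  82  77  83
 54  101 107 104  97  94  91  80  70  67  79  94 105 107  92  70  63  60  50  56  85 101  89  70  57  61  74  77  82  90  89  80  75  76
 56   46  54  54  56  76  87  85  67  48  44  58  68  71  61  46  40  32  29  34  48  59  60  55  42  36  41  54  75  87  78  59  50  42
 58   
[... 526 characters left out ...]
 82  61  42  28
 66   24  29  47  87 124 123  89  55  34  26  26  26  27  26  26  26  26  27  27  27  27  26  26  26  26  31  45  71  90  93  75  50  30
 68   26  28  37  85 129 123  88  59  33  28  25  26  27  27  26  26  26  26  26  26  26  27  27  26  27  24  41  71  95  98  78  46  30
 70   27  25  38  74 104  97  72  47  30  27  25  26  27  27  27  26  26  27  27  27  27  27  27  27  26  25  35  51  64  66  51  33  28
 72   26  26  23  21  25  31  32  29  27  26  26  26  26  26  26  26  26  26  27  27  27  27  27  27  25  24  24  23  22  24  27  27  27
 74   23  21  20  20  24  26  27  27  27  27  27  27  26  26  26  26  26  26  27  27  27  27  27  25  22  20  19  20  20  21  22  22  22
```

Rider line is at y ≈ 4.0 and the pointer at ≈ 12.3 (tool frame), a separation of 8.3 mm. Adding 0.060 to the present 0.0675 gives a squeeze of ≈ 0.127, so width ≈ 25.8 mm (command ≈ 0.41, well short of shut). Squeezing in small steps.

```bash
python3 -m creep '[[0,0,0,0,0,0,0.32],[0,0,0,0,0,0,0.34],[0,0,0,0,0,0,0.36],[0,0,0,0,0,0,0.38],[0,0,0,0,0,0,0.395],[0,0,0,0,0,0,0.405],[0,0,0,0,0,0,0.405],[0,0,0,0,0,0,0.405],[0,0,0,0,0,0,0.405]]' 20
python3 - <<'E'
from h import *
rel([.469,.02,.35])
i=np.mean([read_camera("top").astype(float) for _ in range(10)],0).mean(2).astype(np.float32)
z=arm.observe()["position"][2]+.0187+.014
ys=np.arange(-16,17,1.)
print("  y",''.join("%4d"%v for v in ys)); prof(i,range(44,76,2),ys,z)
E
```

```text
time: 16.95
position: [0.4706, 0.0192, 0.3359]
ee_rot: [0.996, 0.089, 0.0, 0.0]
force: [0.6, -0.9, -1.6]
gripper_width: 0.0265
gripper_force: 11.2
t 16.95 tool yaw 0.1773 tilt [ 1.e-04  1.e-04 -1.e+00] pos [0.4706 0.0192 0.3359] shift [-0.0015 -0.001  -0.0141] w 0.026548138294231964 gf 11.194792091846466 F [ 0.56 -0.88 -1.59]
  y  -16 -15 -14 -13 -12 -11 -10  -9  -8  -7  -6  -5  -4  -3  -2  -1   0   1   2   3   4   5   6   7   8   9  10  11  12  13  14  15  16
 44   27  27  27  26  26  26  25  29  54  79  80  93 118 133 133 129 123 123 123 123 108  87  81  91  90  82  63  51  49  42  34  32  35
 46   22  18  22  28  27  34  56  74  76  79  78  92 108 112 108 101  94  93  99 106  81  58  66  79  80  64  43  55  83  89  84  81  79
 48   88  76  70  70  67  74  85  92  90  89  88  90  92  91  87  85  87  89  87  80  61  49  56  78  91  66  42  55  79  86  89  88  89
 50  111 108 106 105 104 100  94  91  89  90  86  83  86  87  76  71  81  87  84  76  61  38  39  88 110  75  47  48  66  83  78  72  82
 52  108 108 107 107 107 108 104  97  92  88  75  69  83  84  69  72  85  85  78  83  7
[... 856 characters left out ...]
 25  26  26  26
 66   28  28  27  27  27  24  26  72 114 112  81  53  32  27  25  26  27  27  27  26  23  32  49  71  86  86  69  47  30  27  26  26  26
 68   27  27  27  27  27  17  35  90 135 132 101  61  35  27  24  26  26  26  26  25  25  32  50  77  94  96  79  53  32  27  25  26  26
 70   27  27  27  27  26  23  41  70  86  83  65  41  31  24  26  27  26  27  27  27  26  22  40  72  82  70  54  36  28  25  26  27  27
 72   27  26  26  26  26  27  29  32  29  26  25  26  27  26  26  27  27  26  26  27  27  27  28  32  35  31  27  25  26  26  27  27  27
 74   24  22  21  22  25  26  26  26  26  26  27  27  27  26  26  26  26  26  27  27  27  27  27  27  26  25  23  22  21  21  22  23  22
```

Separation is now only about 0.8 mm. One small step more.

```bash
python3 -m creep '[[0,0,0,0,0,0,0.41],[0,0,0,0,0,0,0.415],[0,0,0,0,0,0,0.415],[0,0,0,0,0,0,0.415],[0,0,0,0,0,0,0.415],[0,0,0,0,0,0,0.415],[0,0,0,0,0,0,0.415],[0,0,0,0,0,0,0.415],[0,0,0,0,0,0,0.415],[0,0,0,0,0,0,0.415]]' 20
python3 -m creep '[[0,0,0,0,0,0,0.415],[0,0,0,0,0,0,0.415],[0,0,0,0,0,0,0.415],[0,0,0,0,0,0,0.415],[0,0,0,0,0,0,0.415],[0,0,0,0,0,0,0.415],[0,0,0,0,0,0,0.415],[0,0,0,0,0,0,0.415]]' 20
python3 - <<'E'
from h import *
rel([.469,.02,.35])
i=np.mean([read_camera("top").astype(float) for _ in range(10)],0).mean(2).astype(np.float32)
z=arm.observe()["position"][2]+.0187+.014
ys=np.arange(-16,17,1.)
print("  y",''.join("%4d"%v for v in ys)); prof(i,range(46,72,2),ys,z)
E
```

```text
time: 18.28
position: [0.4707, 0.0192, 0.3359]
ee_rot: [0.996, 0.089, 0.0, 0.0]
force: [0.6, -0.3, -1.0]
gripper_width: 0.0259
gripper_force: 11.5
time: 18.95
position: [0.4706, 0.0192, 0.3359]
ee_rot: [0.996, 0.089, 0.0, 0.0]
force: [0.8, 0.8, -0.8]
gripper_width: 0.0258
gripper_force: 11.5
t 18.95 tool yaw 0.1774 tilt [ 1.e-04  1.e-04 -1.e+00] pos [0.4706 0.0192 0.3359] shift [-0.0015 -0.001  -0.0141] w 0.02584532166195522 gf 11.4789117872715 F [ 0.84  0.79 -0.8 ]
  y  -16 -15 -14 -13 -12 -11 -10  -9  -8  -7  -6  -5  -4  -3  -2  -1   0   1   2   3   4   5   6   7   8   9  10  11  12  13  14  15  16
 46   22  18  22  28  29  32  41  57  70  79  79  84  93 102 106 102  94  94 101 109  86  57  54  69  86  75  45  51  79  86  83  81  80
 48   88  76  71  71  69  68  67  75  86  89  88  88  88  88  88  87  89  89  88  82  68  48  37  71 108  84  49  51  70  84  88  85  87
 50  111 108 106 105 104 103 101  96  93  91  84  76  81  86  80  78  86  82  70  69  72  47  35  78 107  80  51  45  63  84  77  68  81
 52  108 108 107 106 108 111 106  97  90  88  84  82  88  85  71  74  86  82  75 
[... 588 characters left out ...]
 25  24  24  23
 62   27  27  28  27  27  27  28  38  67  85  75  54  39  28  27  27  27  26  26  27  24  18  43  79  97  89  63  37  29  25  26  27  27
 64   27  28  28  27  27  26  19  38  73  92  87  65  39  29  26  26  26  27  27  27  22  26  53  81  92  79  52  32  27  24  26  26  26
 66   27  27  27  27  28  21  19  65 114 117  91  61  35  28  24  26  26  27  27  26  22  35  59  82  89  75  50  34  26  26  26  26  26
 68   27  27  27  27  27  18  36  92 133 130  99  60  34  26  24  26  26  27  26  25  26  33  52  81  92  79  57  39  28  27  26  26  26
 70   26  27  27  27  27  25  35  57  75  79  64  40  30  24  26  26  26  26  26  26  26  23  43  74  81  63  46  32  27  26  27  27  26
```

Rider line at 8.1 and pointer at 8.1–8.2: on the mark, and steady for over a second. Handing in.

```bash
python3 -c "
from h import *
rel([.469,.02,.35]); print(job.close_job())"
```

```text
t 19.45 tool yaw 0.1773 tilt [ 0.e+00  1.e-04 -1.e+00] pos [0.4706 0.0192 0.3359] shift [-0.0015 -0.001  -0.0141] w 0.025670896587126357 gf 11.478770524263382 F [-0.48 -0.31 -1.18]
the job is handed in; nothing more can be done
None
```

Job handed in at 19.5 s, result not reported back: the keeper is parked at its line (about 0.1 mm off by camera), and the tweezers are held about 0.35 m up, looking level, with the pointer within about 0.1 mm of the rider's line.

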